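# Lock a rotor onto a mini-centrifuge and tug-check it

### The job

Put the round six-place rotor onto the mini-centrifuge's drive spindle and press it straight down until it has clicked fully home. Then pull up on its knob with a steady 10 N or so for about two seconds to make sure it is locked on, without pulling it off again, and let go of it, leaving it seated. Be gentle with the drive, and leave everything else where it stands.

Things in the scene. Friction and masses are not known exactly. Their poses are not given: they have to be found in the camera images.
- rotor_knob (a point): Centre of the knob of the wanted six-place rotor, 48 mm above its underside, 14 mm below the knob's top: grip here from above. Round bare aluminium rotor, 96 mm across, 62 mm high, about 90 to 150 g: a flat-topped cone with six slanting tube wells round its slope. The knurled round knob is 26 mm in diameter and stands from 35 to 62 mm above the underside. z is up.
- rotor_foot (a point): Centre of the round rotor's underside. The rotor is widest (radius 48 mm) from 0 to 10 mm above it; the slope ends at radius 24 mm, 32 mm up, where a collar 31 mm across carries the knob. A blind bore of 15 mm diameter (14.2 mm in its upper half), 25 mm deep, opens here with a lead-in cone of 20 mm mouth; 5 mm up the bore a ring-shaped lip ends in a groove.
- centrifuge: White mini-centrifuge, fixed: round body 164 mm across with an open bowl, 122 mm inner diameter, rim 86 mm above the bench. Origin at the centre of its underside. Its own +x points to the hinge of the clear lid, which stands open there, leaning outward, up to 250 mm above the bench and at least 70 mm from the spindle axis. A control pod is on the opposite side.
- seat (a point): Centre of the seat at the foot of the drive spindle, on its vertical axis, 70 mm above the bench, 16 mm below the bowl's rim. The underside of a rotor that is fully home lies here. The steel spindle, 13.4 mm in diameter with a tapered tip, stands 22.5 mm up from it. Any turn of the rotor about the axis will do.
- balls: Ring of four sprung steel balls standing out of the spindle, about 9 mm above the seat. A rotor coming down meets them 8 to 9 mm above home; some 8 to 15 N press it past them, then about 4 mm above home they snap into its groove and it drops onto the seat. It then has 0.3 to 1.6 mm of free play upward, which differs each time, before the balls hold it; it comes off at a little over 20 N.
- strip_knob (a point): Centre of the knob, 48 mm above the bench, of another rotor that is not wanted: same aluminium and same knob, but on an oblong block 64 by 100 mm with two rows of small holes. It and the round rotor stand on the bench in either order.
- petri_dish: Two closed glass dishes, stacked, 94 mm across and 31 mm high; origin under the centre. Leave alone.
- tube_rack: Wire rack 154 by 56 mm, 84 mm high, with stoppered tubes up to 138 mm high; origin under the centre. Leave alone.
- reagent_bottle: Amber bottle, 60 mm across, 125 mm high; origin under the centre. Leave alone.
- tool_beaker: Glass beaker, 70 mm across, with needles standing in it up to 140 mm high; origin under the centre. Leave alone.
- tip_box: White box with a clear lid, 66 by 118 mm, 46 mm high; origin under the centre. Leave alone.
- forceps: Steel forceps lying on the bench, 125 mm long, 6 mm high; origin near the middle. Leave alone.
Things that resemble listed ones, but are neither listed nor needed, are in the scene too. Leave any orange or turquoise look-alike of the part that bears rotor_knob alone.

How it is judged:
By the outcome, as a careful person would: the job done as asked, in the order asked, and still so for the second after the job is handed in, with the robot touching nothing.
It also fails if it takes over 67 s, if anything falls off the work surface, if the arm or the gripper's body presses on something with over 40 N, if the wrist force passes 120 N, or if a joint passes its speed limit or range.

### The arm

A 6-joint arm with a two-finger parallel gripper is mounted at the origin on the work surface. World frame = base frame: x ahead of the robot, y to its left, z up, the work surface at z = 0. Lengths are in mm, angles in rad, forces in N, time in s.
With the tool pointing down it reaches from about 275 to 1000 mm from the base axis. Payload 8.4 kg.
Tool frame: the origin (TCP) lies at the very end of the fingers, on their centre line; the grasp point (between the pads) lies 19 mm behind it; z points along the fingers, x is the direction in which the jaws open and shut, and the axes are right-handed (so a half turn about z gives the same grasp; the last joint's range is limited). The gripper opens to 85 mm and grips with 20 to 120 N. Pads are 22 mm wide; open, the fingers measure 114 mm over their backs; the gripper's body (76 mm by 85 mm) begins 54 mm behind the grasp point. The pads swing forward as they close: fully open they stand 13 mm farther back than shut.
Start: joints at [1.131, 0.353, 1.633, -0, 1.155, -0.002], TCP at [264.966, 566.057, 231.281] pointing down, gripper open.
Joint ranges: [-2.63, 2.63], [-0.92, 2.1], [0.06, 2.66], [-1.3, 4.44], [0, 2.69], [-3.02, 3.02]. Speed limits (rad/s): [2.22, 2.22, 2.79, 3.14, 3.14, 3.14].

### API

Orientations are given as [roll, pitch, yaw] about the fixed x, y, z axes, in that order (R = Rz(yaw) Ry(pitch) Rx(roll)).
In Python, from rig import r gives the robot as it stands. The module is installed in compiled form; this text tells all that it offers.
- The arm moves only by the tool apply_moves, never from a script. Its argument "targets" is a list that holds one entry, the list of rows, each a list of 7 numbers: the gripper's target within -1 to 1 (fully open at 1, half-way at 0, shut at -1), then the shift along the tool's x, y, z in cm, then the turn, a rotation vector about the tool's x, y, z in degrees. A call has 1 to 8 rows; each row is the pose to reach, as a shift and turn from the pose measured when the call began, along the tool's axes at that moment; what a row does not reach only later rows make up. A row lasts 1/10 s, in which the tool goes at most 50 mm and 8.59 degrees, less where a joint would pass 70% of its speed; a pose out of reach is approached as far as the arm can. A call with a gripper value outside its range is refused whole. The fingers move at their own pace and stop on an object; "newtons" is the grip in N (left out, the last holds). Time passes only in rows, so rows that repeat a pose let the fingers close. It gives the time, the measured TCP pose, the force and the opening at its end, in the units of the state.
- r.sense(): the state, without advancing time (a new reading comes with each control period).
- r.grab_frame(name): name is "scene" or "top" or "wrist"; returns a dict with "pixels" (384x512x3 uint8, red, green, blue), "fov_y" (degrees; the focal length in pixels is half the picture's height over the tangent of half this angle, whatever the lens; pixels are square), "cx", "cy" (the principal point, pixels), "R" (3x3) and "t" (3): a world point X has camera coordinates R X + t; the wrist camera has in their place "mount" (4x4, takes a point from camera to tool coordinates, whose origin is the TCP and whose axes are the tool frame's). Camera axes: x right, y down, z forward; pixel columns grow to the right and rows downward; lengths in mm; the calibration is good to about 2 mm. A picture is of the moment at which its call begins: read the wrist's pose just before it. There is no depth.
- r.sign_off(): hands the job in, once; it reports no verdict.
The state is a dict: "clock": time; "qpos": joint angles; "qvel": joint speeds; "joint_efforts": joint torques, N m; "eef_pos": TCP position; "tcp_rot": TCP orientation; "contact_force": force on the tool from outside, world axes, zero at the start; "wrist_torque": the same for the moment, N m; "opening": opening from 0.0 (shut) to 1.0 (fully open).
Only numpy, scipy, OpenCV 4.12 (cv2) and the standard library are available. Lean on these libraries where they do the work, as an engineer would, in place of code of your own. Each camera call takes 0.05 s, during which the arm holds its last target. There are 200 camera calls.

## Working session

There is one attempt and no reset: what is moved stays moved. The work goes in short steps, Python scripts to look and compute and a tool call to move; the robot and the scene stay as the last step left them, time stands still between calls to the robot, and variables do not carry over. Pictures are saved under pics/ and viewed, about 8 in all and at most 12, crops included, and the job is handed in when it is done.

Besides the shell and the picture viewer there is one more tool, called after "Call:" in YAML: its name, and indented under it one key for each argument. apply_moves: Moves the arm, as the interface text tells. Its arguments: {"type":"object","properties":{"targets":{"type":"array"},"newtons":{"type":"number"}},"required":["targets"]}

```bash
mkdir -p pics
cat > h.py <<'E'
import numpy as np,cv2
from rig import r
def grab(n,save=None):
    s=r.sense(); f=r.grab_frame(n)
    if save: cv2.imwrite('pics/'+save,cv2.cvtColor(np.array(f['pixels']),cv2.COLOR_RGB2BGR))
    F=192/np.tan(np.radians(f['fov_y'])/2)
    if 'R' in f: R=np.array(f['R']);t=np.array(f['t']); Rw=R.T; o=-R.T@t
    else:
        from scipy.spatial.transform import Rotation as Ro
        M=np.array(f['mount']); q=np.array(s['tcp_rot'],float)
        T=q if q.shape==(3,3) else Ro.from_euler('xyz',q).as_matrix()
        Rw=T@M[:3,:3]; o=np.array(s['eef_pos'])+T@M[:3,3]
    return dict(im=np.array(f['pixels']),F=F,c=(f['cx'],f['cy']),Rw=Rw,o=o)
def ray(g,u,v):
    d=g['Rw']@np.array([(u-g['c'][0])/g['F'],(v-g['c'][1])/g['F'],1]); return g['o'],d/np.linalg.norm(d)
def plane(g,u,v,z):
    o,d=ray(g,u,v); return o+d*(z-o[2])/d[2]
def proj(g,X):
    p=g['Rw'].T@(np.array(X)-g['o']); return g['F']*p[:2]/p[2]+np.array(g['c'])
E
python3 - <<'E'
from h import *
print(r.sense())
a=grab('scene');b=grab('top')
for g in(a,b):print(g['o'],g['F'],g['c'])
im=np.vstack([a['im'],b['im']]);im=cv2.cvtColor(im,cv2.COLOR_RGB2BGR)
cv2.imwrite('pics/a.png',cv2.cvtColor(a['im'],cv2.COLOR_RGB2BGR));cv2.imwrite('pics/b.png',cv2.resize(im[384:],(800,600)))
c=grab('wrist','c.png')
E
```

```text
{'clock': 0.0, 'qpos': array([ 1.13060110e+00,  3.53650559e-01,  1.63417474e+00,  2.12751629e-05,
        1.15517972e+00, -2.39280758e-03]), 'qvel': array([ 0.00032858, -0.00366733,  0.00138469,  0.00237652,  0.00125633,
       -0.00021615]), 'joint_efforts': array([ 1.70352589e-03, -6.05261350e+01, -3.42080426e+01,  1.62177521e-04,
        9.08608170e-03, -3.91396645e-05]), 'eef_pos': array([264.74841914, 565.61164352, 230.54279868]), 'tcp_rot': array([-3.14156982e+00,  1.41230995e-03,  1.13298532e+00]), 'contact_force': array([0.06155288, 0.11784364, 0.42463878]), 'wrist_torque': array([ 0.04871243, -0.00025113, -0.0156451 ]), 'opening': 0.9983521502778572}
[ 819.77252481 -397.94559239  757.66450556] 349.8369222453762 (255.97829149900988, 192.4035045082333)
[ 326.46610832  -66.09924817 1294.60217534] 451.5098612702493 (250.07571196972324, 185.2198495459163)
```

View pics/b.png

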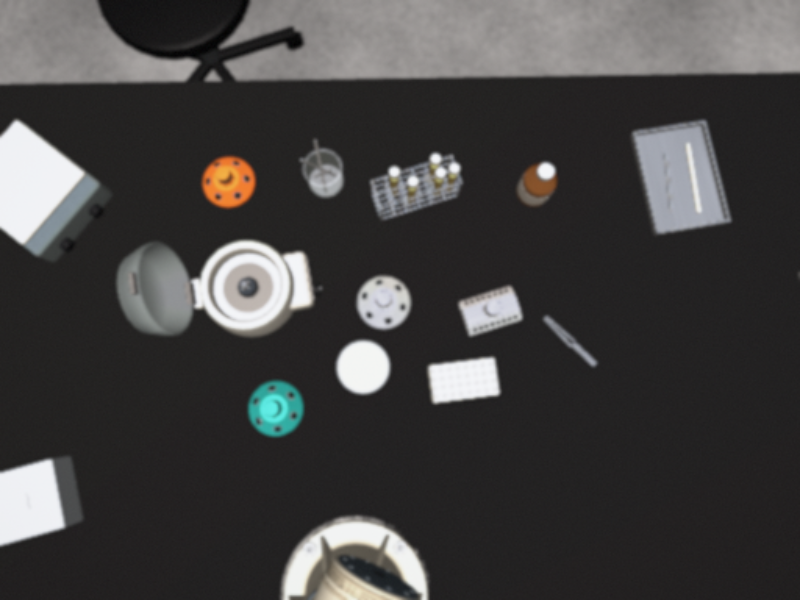

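View pics/a.png

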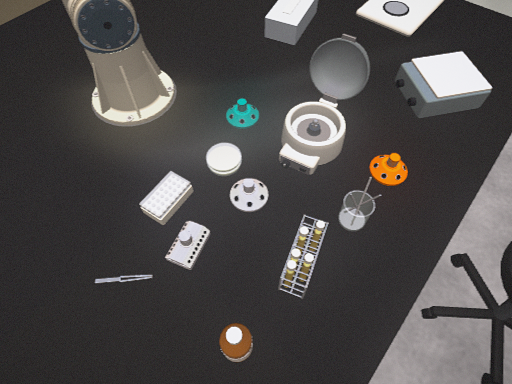

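Run:
```python
from h import *
a=grab('scene');b=grab('top')
k=512/800
for n,g in(('s',a),('t',b)):
    print(n,[ (p,proj(g,p).round()) for p in((0,0,0),(265,566,231),(300,0,0),(300,-300,0),(300,300,0))])
S=dict(round=((384,298),(249,186),62),strip=((492,308),(186,237),62),spindle=((248,287),(314,127),92),orange=((228,180),(395,157),62),turq=((272,408),(241,103),62))
for n,(t,s,z) in S.items():
    print(n,plane(b,t[0]*k,t[1]*k,z).round(),plane(a,*s,z).round())
im=b['im'];cv2.imwrite('pics/d.png',cv2.cvtColor(cv2.resize(im[140:230,140:350],None,fx=3.8,fy=3.8,interpolation=cv2.INTER_CUBIC),cv2.COLOR_RGB2BGR))
```

```text
s [((0, 0, 0), array([134.,  94.])), ((265, 566, 231), array([319., -31.])), ((300, 0, 0), array([204., 142.])), ((300, -300, 0), array([119., 215.])), ((300, 300, 0), array([270.,  85.]))]
t [((0, 0, 0), array([228., 379.])), ((265, 566, 231), array([-24., 289.])), ((300, 0, 0), array([227., 267.])), ((300, -300, 0), array([333., 265.])), ((300, 300, 0), array([120., 269.]))]
round [508. -57.  62.] [520. -63.  62.]
strip [ 487. -247.   62.] [ 498. -250.   62.]
spindle [526. 177.  92.] [546. 163.  92.]
orange [729. 222.  62.] [747. 233.  62.]
turq [319. 138.  62.] [326. 134.  62.]
```

View pics/d.png

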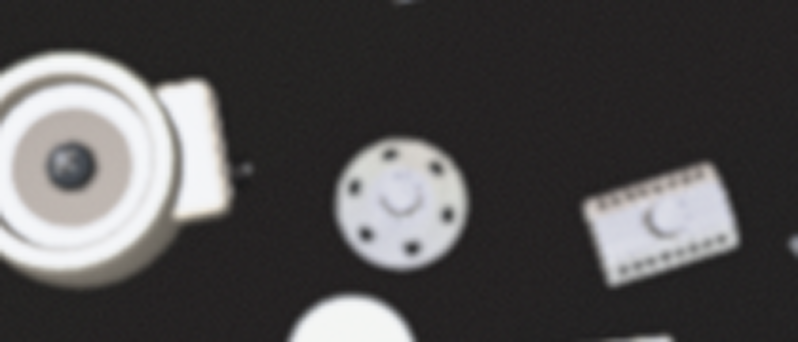

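View pics/c.png

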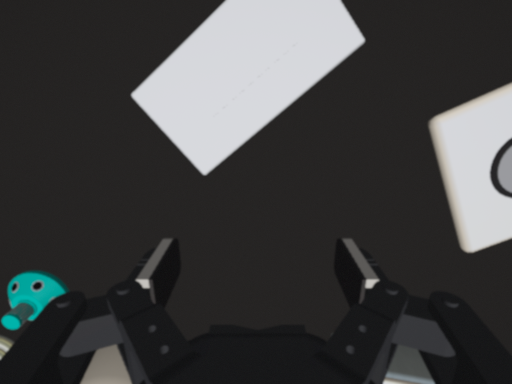

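Candidates (top picture, px): bare aluminium round at (246,191), strip rotor at (315,197), orange at (146,115), turquoise at (174,261). The enlarged crop confirms that the first is round, bare and six-welled, so it is the wanted one. The wrist view shows only an instrument, the turquoise rotor and the fingers.

```bash
cat >> h.py <<'E'
def go(x,y,z,yaw):
    from scipy.spatial.transform import Rotation as Ro
    s=r.sense(); T=Ro.from_euler('xyz',s['tcp_rot']); G=Ro.from_euler('xyz',[np.pi,0,yaw])
    d=T.inv().apply(np.array([x,y,z])-s['eef_pos'])/10; w=np.degrees((T.inv()*G).as_rotvec())
    print('shift cm',d.round(2),'turn',w.round(2),'at',s['eef_pos'].round(1),s['tcp_rot'].round(4),'F',s['contact_force'].round(1),'open',round(s['opening'],3),'t',round(s['clock'],2))
E
python3 - <<'E'
from h import *
f=r.grab_frame('wrist'); print(np.array(f['mount']).round(3),f['fov_y'],f['cx'],f['cy'])
go(490,-60,300,-0.1)
E
```

```text
[[ 1.00000e+00 -1.00000e-03 -1.00000e-03  4.78000e-01]
 [ 1.00000e-03  9.49000e-01  3.15000e-01 -8.09330e+01]
 [ 1.00000e-03 -3.15000e-01  9.49000e-01 -1.41808e+02]
 [ 0.00000e+00  0.00000e+00  0.00000e+00  1.00000e+00]] 70.99202660173036 256.95763305603685 187.1839026790181
shift cm [-47.15  46.92  -6.87] turn [2.000e-02 2.000e-02 7.065e+01] at [264.9 565.9 231. ] [3.1416e+00 4.0000e-04 1.1330e+00] F [ 0.4 -1.   0.2] open 1.004 t 0.3
```

Call:
apply_moves:
  targets:
    - [[1,-1.5,1.5,-4,0,0,4],[1,-5,5,-7,0,0,10],[1,-8,8,-7,0,0,15],[1,-11,11,-7,0,0,20],[1,-14,14,-7,0,0,25],[1,-17,17,-7,0,0,30],[1,-20,20,-7,0,0,35],[1,-23,23,-7,0,0,40]]

```text
clock: 1.1
eef_pos: [375.9, 258.6, 301.3]
tcp_rot: [3.141, -0.0, 0.432]
contact_force: [0.7, 0.4, 0.2]
opening: 0.998
```

```bash
python3 -c "
from h import *
go(505,-60,260,-0.1)"
```

```text
shift cm [-1.6  34.33  4.14] turn [ 1.000e-02 -1.000e-02  3.046e+01] at [375.9 258.6 301.3] [ 3.1414e+00 -2.0000e-04  4.3160e-01] F [0.7 0.4 0.2] open 0.998 t 1.1
```

Call:
apply_moves:
  targets:
    - [[1,-0.2,4,0,0,0,4],[1,-0.4,8,0,0,0,8],[1,-0.6,12,0,0,0,12],[1,-0.8,16.5,0,0,0,16],[1,-1.0,21,1,0,0,20],[1,-1.2,25.5,2,0,0,24],[1,-1.4,30,3,0,0,28],[1,-1.6,34.3,4.1,0,0,30.5]]

```text
clock: 1.9
eef_pos: [505.5, -61.8, 260.3]
tcp_rot: [3.141, -0.001, -0.104]
contact_force: [1.4, 1.1, 0.4]
opening: 1.005
```

Call:
apply_moves:
  targets:
    - [[1,0,0.5,3,0,0,0],[1,0,0.5,5,0,0,0],[1,0,0.5,5,0,0,0],[1,0,0.5,5,0,0,0]]

```text
clock: 2.3
eef_pos: [505.0, -66.7, 210.6]
tcp_rot: [3.142, -0.001, -0.104]
contact_force: [0.4, -0.0, -0.1]
opening: 1.002
```

Run:
```python
from h import *
go(505,-60,210,-0.1)
g=grab('wrist','e.png')
for p in ((508,-57,62),(508,-57,0)):print(proj(g,p).round(1))
```

```text
shift cm [-0.07 -0.66  0.06] turn [ 0.01 -0.04 -0.21] at [505.  -66.7 210.6] [ 3.1415e+00 -7.0000e-04 -1.0370e-01] F [ 0.4 -0.  -0.1] open 1.002 t 2.3
[258.6 165.7]
[258.3 154.5]
```

View pics/e.png

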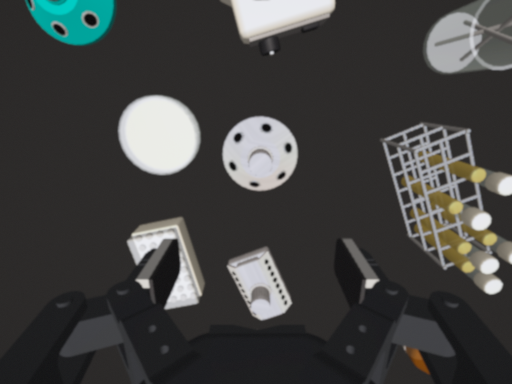

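The wrist view shows the wanted round rotor at (260,153), its knob top near (261,160), the petri dish at (159,135), and the strip rotor at (262,285). This agrees with the top-view estimate.

Run:
```python
from h import *
g=grab('wrist'); im=g['im']
m=((im.max(2)>90)*255).astype(np.uint8); m=cv2.morphologyEx(m,cv2.MORPH_CLOSE,np.ones((9,9)))
for c in cv2.findContours(m,0,1)[0]:
    if 2000<cv2.contourArea(c)<9000:
        e=cv2.fitEllipse(c)
        if abs(e[0][0]-260)<30 and abs(e[0][1]-153)<30:
            print(e); 
            P=np.array([plane(g,*p[0],5) for p in c])[:,:2]; print('circle',cv2.minEnclosingCircle(P.astype(np.float32)),P.mean(0))
crop=cv2.resize(im[105:205,210:310],None,fx=5.5,fy=5.5,interpolation=cv2.INTER_CUBIC)
cv2.imwrite('pics/f.png',cv2.cvtColor(cv2.convertScaleAbs(crop,alpha=1.0,beta=-60),cv2.COLOR_RGB2BGR))
```

```text
((259.0097351074219, 153.08224487304688), (74.48230743408203, 75.54808807373047), 84.67140197753906)
circle ((509.81378173828125, -56.60753631591797), 50.04054260253906) [509.95581653 -55.32550559]
```

View pics/f.png

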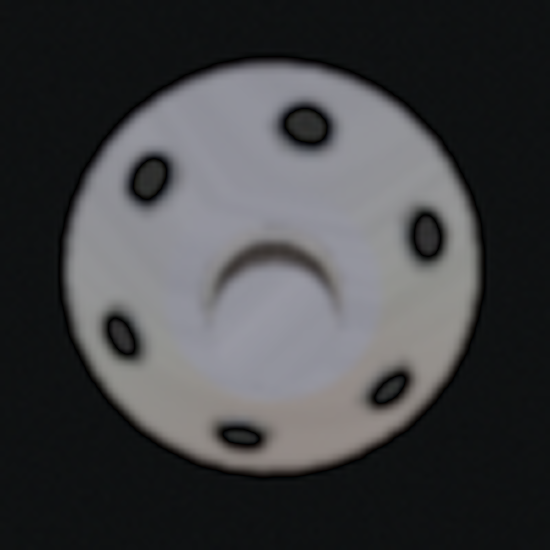

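Run:
```python
from h import *
g=grab('wrist')
print(plane(g,259.8,163.2,62),proj(g,(510,-56,62)))
go(510,-56,90,-.1)
```

```text
[510.72309059 -54.47761284  62.        ] [259.28984268 164.59974811]
shift cm [ 0.27 -1.09 12.17] turn [ 0.01 -0.19 -0.18] at [505.8 -66.5 211.7] [ 3.1414 -0.0034 -0.1031] F [ 0.2  0.5 -0.3] open 0.999 t 2.45
```

Call:
apply_moves:
  targets:
    - [[1,0.3,-1.1,3,0,0,0],[1,0.3,-1.1,7,0,0,0],[1,0.3,-1.1,11,0,0,0],[1,0.3,-1.1,13,0,0,0],[1,0.3,-1.1,13,0,0,0]]

```text
clock: 2.95
eef_pos: [509.1, -55.4, 80.1]
tcp_rot: [3.141, 0.0, -0.102]
contact_force: [-0.6, -0.1, -0.0]
opening: 1.0
```

Run:
```python
from h import *
go(510.3,-55.5,38,-.1)
g=grab('wrist','g.png')
print(proj(g,(510.3,-55.5,62)),proj(g,(510.3,-55.5,0)))
```

```text
shift cm [ 0.12 -0.    4.21] turn [ 0.01  0.01 -0.13] at [509.1 -55.4  80.1] [ 3.1414e+00  1.0000e-04 -1.0240e-01] F [-0.6 -0.1 -0. ] open 1.0 t 2.95
[258.87862709 227.72617076] [258.36398766 195.35558255]
```

View pics/g.png

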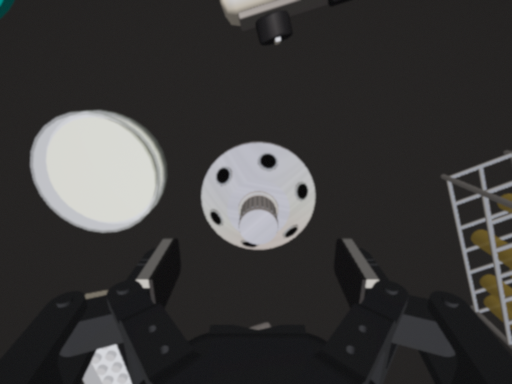

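The knob top sits at (258,227), exactly as predicted. I'm descending and gripping.

Call:
apply_moves:
  targets:
    - [[1,0.1,0,2.5,0,0,0],[1,0.1,0,4.2,0,0,0],[1,0.1,0,4.2,0,0,0],[-0.2,0.1,0,4.2,0,0,0],[-0.2,0.1,0,4.2,0,0,0],[-1,0.1,0,4.2,0,0,0],[-1,0.1,0,4.2,0,0,0],[-1,0.1,0,4.2,0,0,0]]
  newtons: 60

```text
clock: 3.8
eef_pos: [511.9, -55.7, 40.8]
tcp_rot: [3.141, -0.003, -0.103]
contact_force: [-2.6, -0.2, 10.4]
opening: 0.282
```

Call:
apply_moves:
  targets:
    - [[-1,0,0,0,0,0,0],[-1,0,0,0,0,0,0],[-1,0,0,0,0,0,0]]

```text
clock: 4.1
eef_pos: [511.9, -55.8, 40.8]
tcp_rot: [3.141, -0.003, -0.103]
contact_force: [-0.4, 0.6, 0.9]
opening: 0.282
```

Gripped (opening 24 mm). I'll lift the rotor while measuring the spindle in the fixed views.

Call:
apply_moves:
  targets:
    - [[-1,0,0,-1,0,0,0],[-1,0,0,-4,0,0,0],[-1,0,0,-8,0,0,0],[-1,0,0,-12,0,0,0],[-1,0,0,-16,0,0,0],[-1,0,0,-20,0,0,0],[-1,0,0,-21,0,0,0],[-1,0,0,-21,0,0,0]]

```text
clock: 4.9
eef_pos: [512.0, -55.7, 252.7]
tcp_rot: [3.141, -0.007, -0.103]
contact_force: [-0.2, 0.2, -1.2]
opening: 0.28
```

Run:
```python
from h import *
go(370,170,250,1.57)
a=grab('scene');b=grab('top')
def blob(g,lo,hi,box,amin,z,name):
    x0,x1,y0,y1=box; s=g['im'][y0:y1,x0:x1].max(2); m=((s>=lo)&(s<=hi)).astype(np.uint8)
    n,l,st,c=cv2.connectedComponentsWithStats(m)
    for i in range(1,n):
        if st[i,4]>amin: print(name,st[i],(c[i]+[x0,y0]).round(1),plane(g,*(c[i]+[x0,y0]),z).round(1))
blob(b,0,100,(145,172,171,196),20,90,'top dark')
blob(b,170,255,(120,205,145,220),100,86,'top white')
blob(a,0,110,(300,328,115,140),15,85,'scene dark')
A=cv2.resize(a['im'][90:180,270:360],(500,500),interpolation=3);B=cv2.resize(b['im'][140:230,110:200],(300,300),interpolation=3)
o=np.zeros((500,800,3),np.uint8);o[:,:500]=A;o[:300,500:]=B
cv2.imwrite('pics/i.png',o[:,:,::-1])
```

```text
shift cm [-16.43 -21.     0.15] turn [  0.35  -0.3  -95.83] at [512.  -55.7 252.7] [ 3.1414 -0.0071 -0.1025] F [-0.2  0.2 -1.2] open 0.28 t 4.9
top dark [ 9  7 11 12 72] [159.9 184.5] [524.6 174.3  90. ]
top white [   3    0   82   75 3415] [168.7 183.2] [528.4 151.2  86. ]
scene dark [ 7 12 14  9 74] [313.1 131.6] [550.4 154.3  85. ]
```

View pics/i.png

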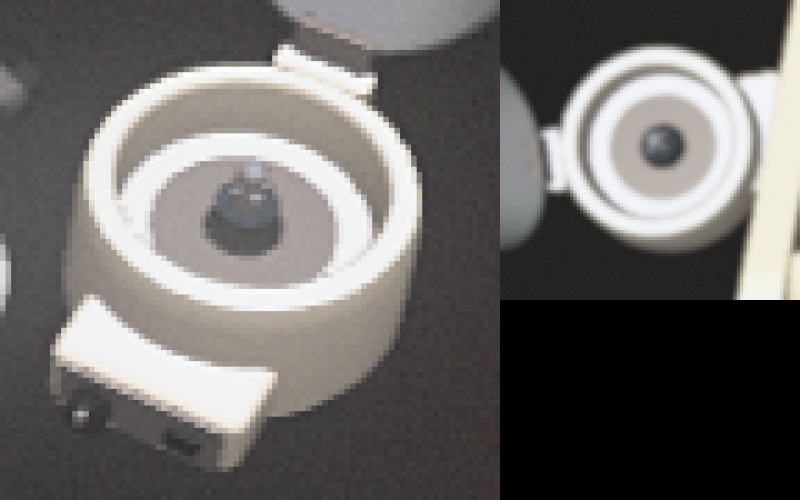

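The crop shows the spindle tip at scene px (315.4,121.5) and the dark seat boss in the top view at (160,184.5). The hinge and lid are toward +y. I'm turning the tool so the camera faces the centrifuge.

Call:
apply_moves:
  targets:
    - [[-1,-2,-2,0,0,0,-7],[-1,-4,-4.5,0,0,0,-15],[-1,-6,-7.5,0,0,0,-23],[-1,-8,-10.5,0,0,0,-31],[-1,-10,-13.5,0,0,0,-39],[-1,-12,-16,0,0,0,-47],[-1,-14,-18.5,0,0,0,-55],[-1,-16.4,-21,0,0,0,-63]]

```text
clock: 5.8
eef_pos: [367.0, 170.6, 247.4]
tcp_rot: [-3.141, 0.002, 1.003]
contact_force: [0.9, -0.5, -1.5]
opening: 0.281
```

Call:
apply_moves:
  targets:
    - [[-1,0,0,0,0,0,-8],[-1,0,0,0,0,0,-16],[-1,0,0,0,0,0,-24],[-1,0,0,0,0,0,-33],[-1,0,0,0,0,0,-33],[-1,0,0,0,0,0,-33]]

```text
clock: 6.4
eef_pos: [366.2, 170.3, 246.2]
tcp_rot: [-3.138, 0.003, 1.575]
contact_force: [-0.3, 0.6, -1.6]
opening: 0.28
```

Run:
```python
from h import *
go(370,170,250,1.57)
g=grab('wrist','j.png');a=grab('scene');b=grab('top')
p,q=plane(a,315.4,121.5,92.5),plane(b,159.9,184.5,71); print('scene tip',p,'top seat',q)
print(proj(g,p),proj(g,(q[0],q[1],92.5)),proj(g,(q[0],q[1],70)))
```

```text
shift cm [-0.03  0.38 -0.39] turn [-0.21  0.17  0.26] at [366.2 170.3 246.2] [-3.1379e+00  2.9000e-03  1.5745e+00] F [-0.3  0.6 -1.6] open 0.28 t 6.4
scene tip [538.62883152 180.13053039  92.5       ] top seat [527.65194582 178.01818356  71.        ]
[264.18813895 298.04192103] [262.68392172 291.21278261] [262.42086602 280.33188617]
```

View pics/j.png

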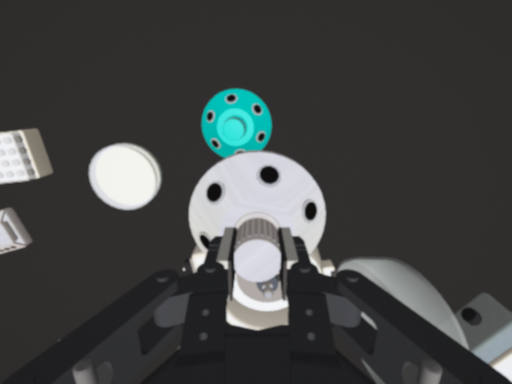

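The view is dominated by the held rotor (rim top at row 152), and the spindle is hidden behind it at about (262,290). It also shows that the camera sees the tool's −y side. I'll move to x≈610 so the spindle comes into clear view.

Call:
apply_moves:
  targets:
    - [[-1,0,2,-1,0,0,0],[-1,0,5.5,-1.5,0,0,0],[-1,0,9.5,-1.5,0,0,0],[-1,0,13.5,-1.5,0,0,0],[-1,0,17.5,-1.5,0,0,0],[-1,0,21.5,-1.5,0,0,0],[-1,0,24,-1.5,0,0,0],[-1,0,24.5,-1.5,0,0,0]]

```text
clock: 7.35
eef_pos: [614.1, 171.4, 260.5]
tcp_rot: [-3.14, 0.002, 1.573]
contact_force: [-0.6, 0.0, -1.8]
opening: 0.279
```

Call:
apply_moves:
  targets:
    - [[-1,0,0,0,0,0,0],[-1,0,0,0,0,0,0],[-1,0,0,0,0,0,0]]

```text
clock: 7.65
eef_pos: [613.0, 171.5, 260.5]
tcp_rot: [-3.139, 0.002, 1.573]
contact_force: [0.3, -0.2, -1.3]
opening: 0.28
```

Run:
```python
from h import *
go(528,178,200,1.57)
g=grab('wrist','k.png')
print(proj(g,(528,178,92.5)),proj(g,(528,178,70)))
```

```text
shift cm [ 0.69 -8.48  6.07] turn [-0.15  0.14  0.17] at [613.  171.5 260.5] [-3.139e+00  2.400e-03  1.573e+00] F [ 0.3 -0.2 -1.3] open 0.28 t 7.65
[263.29380982  94.20769148] [262.92813912  94.5147698 ]
```

View pics/k.png

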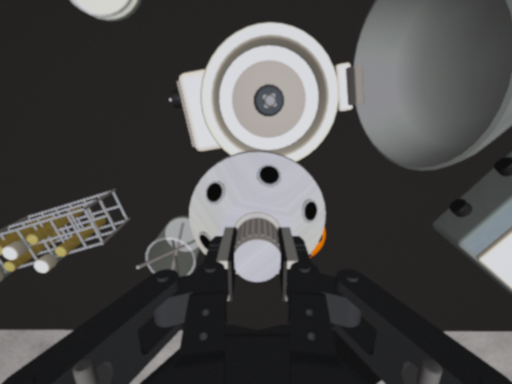

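The view shows the spindle at about (269,100) in the bowl, the lid to the right from column 355, and the held rotor's rim centred on column 257. I'm measuring both now.

Run:
```python
from h import *
go(528,178,200,1.57)
g=grab('wrist'); im=g['im']; s=im.max(2)
m=(s[75:125,245:295]<130).astype(np.uint8)
n,l,st,c=cv2.connectedComponentsWithStats(m); i=1+st[1:,4].argmax(); p=c[i]+[245,75]
print('boss',st[i],p,plane(g,*p,71),plane(g,*p,80))
# spindle bright tip spot
sub=s[80:120,250:290].astype(int); print(sub[10:30:1,8:30].tolist() if 0 else '')
# floor (tan) and rim
w=((s>150)*255).astype(np.uint8)
roi=np.zeros_like(w);roi[15:150,200:345]=w[15:150,200:345]
# radial edges from p: rim inner/outer
gray=cv2.GaussianBlur(im,(3,3),0).mean(2)
pts=[]
for t in np.radians(np.arange(0,360,5)):
    rr=np.arange(10,24,.25); x=p[0]+rr*np.cos(t); y=p[1]+rr*np.sin(t)
    v=cv2.remap(gray.astype(np.float32),x[None].astype(np.float32),y[None].astype(np.float32),1)[0]
    k=np.gradient(v).argmax(); pts.append((x[k],y[k]))
e=cv2.fitEllipse(np.array(pts,np.float32)); print('dark edge',e)
# outer rim of the body against dark bench, upper half and left/right
pts=[]
for t in np.radians(list(range(190,350,4))):
    rr=np.arange(50,85,.25); x=p[0]+rr*np.cos(t); y=p[1]+rr*np.sin(t)
    v=cv2.remap(gray.astype(np.float32),x[None].astype(np.float32),y[None].astype(np.float32),1)[0]
    k=np.gradient(v).argmin(); 
    if 20>0: pts.append((x[k],y[k]))
P=np.array([plane(g,*q,86)[:2] for q in pts])
def cf(P):
    A=np.c_[2*P,np.ones(len(P))];b=(P**2).sum(1)
    z=np.linalg.lstsq(A,b,rcond=None)[0];r_=np.sqrt(z[2]+z[0]**2+z[1]**2);res=abs(np.hypot(*(P-z[:2]).T)-r_);return z,r_,res
z,R,res=cf(P); k=res<2*np.median(res)+.3; z,R,res=cf(P[k]); print('rim',z[:2],R,k.sum(),res.max())
# held rotor rim, at z = eef-36
E=r.sense()['eef_pos']; pts=[]
for t in np.radians(list(range(185,356,4))):
    rr=np.arange(60,78,.25); x=257.5+rr*np.cos(t); y=220.5+rr*np.sin(t)
    v=cv2.remap(gray.astype(np.float32),x[None].astype(np.float32),y[None].astype(np.float32),1)[0]
    pts.append((x[np.gradient(v).argmin()],y[np.gradient(v).argmin()]))
P=np.array([plane(g,*q,E[2]-33)[:2] for q in pts]); z,R,res=cf(P);k=res<2*np.median(res)+.3; z,R,res=cf(P[k]); print('held',z[:2]-E[:2],R,k.sum())
o=cv2.resize(im[50:150,210:330],(720,600),interpolation=2); cv2.imwrite('pics/l.png',o[:,:,::-1])
```

```text
shift cm [ 0.69 -8.5   6.09] turn [-0.13  0.14  0.18] at [613.2 171.5 260.7] [-3.1394e+00  2.4000e-03  1.5731e+00] F [-0.3  0.4 -0.4] open 0.286 t 7.7
boss [  9   9  30  32 654] [268.11926606  99.74464832] [534.00698598 184.13435954  71.        ] [533.97310486 183.80925949  80.        ]

dark edge ((268.4236755371094, 99.82807159423828), (30.09731674194336, 31.592472076416016), 8.992307662963867)
rim [519.17527652 187.43271693] 64.10096166137352 29 6.191794216703158
held [ 1.18071776 -0.01935328] 48.833489565970055 38
```

View pics/l.png

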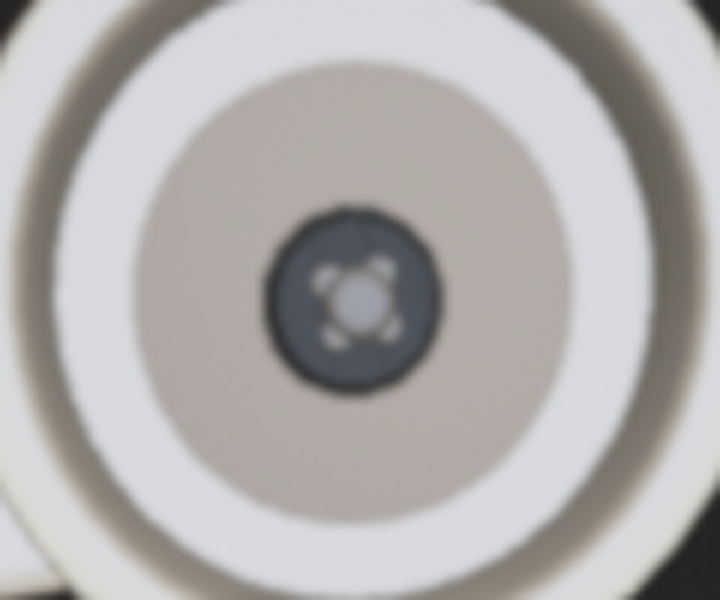

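The enlarged crop shows the spindle tip at wrist px (270,100.2), with the ball ring concentric with it. The views disagree by about 6 mm: the top view gives (528,178) and the wrist (534,184). That looks like barrel distortion off-centre. I'll bring the spindle nearer the wrist picture's centre and measure again.

Call:
apply_moves:
  targets:
    - [[-1,0.6,-2,0,0,0,0],[-1,1.2,-3.8,0,0,0,0],[-1,1.2,-3.8,0,0,0,0],[-1,1.2,-3.8,0,0,0,0]]

```text
clock: 8.15
eef_pos: [575.3, 183.6, 261.5]
tcp_rot: [-3.141, 0.002, 1.574]
contact_force: [-0.2, 1.2, -1.9]
opening: 0.28
```

```bash
cat > m.py <<'E'
from h import *
import sys
go(528,183.5,160,1.57)
g=grab('wrist'); im=g['im']; s=im.max(2); x0,y0=[int(v) for v in sys.argv[1:3]]
m=(s[y0-20:y0+20,x0-25:x0+25]<130).astype(np.uint8)
n,l,st,c=cv2.connectedComponentsWithStats(m); i=1+st[1:,4].argmax(); p=c[i]+[x0-25,y0-20]
print('boss',st[i],p,plane(g,*p,72))
hs=(l==i); cs=cv2.findContours(hs.astype(np.uint8),cv2.RETR_EXTERNAL,1)[0]
e=cv2.fitEllipse(max(cs,key=len)); q=np.array(e[0])+[x0-25,y0-20]; print('ell',q,e[1],plane(g,*q,72))
# bright spots inside boss = balls+tip
f=np.zeros_like(m);cv2.drawContours(f,[max(cs,key=len)],-1,1,-1)
b=(f>0)&(s[y0-20:y0+20,x0-25:x0+25]>115)
f=cv2.erode(f,np.ones((7,7))); b&=f>0
yy,xx=np.nonzero(b); 
if len(xx): q=(xx.mean()+x0-25,yy.mean()+y0-20); print('tip',q,len(xx),plane(g,*q,86))
cv2.imwrite('pics/m.png',cv2.resize(im[y0-50:y0+50,x0-60:x0+60],(720,600),interpolation=2)[:,:,::-1])
E
python3 m.py 263 132
```

```text
shift cm [ 0.03 -4.73 10.15] turn [-0.04  0.12  0.23] at [575.3 183.6 261.5] [-3.1409e+00  2.1000e-03  1.5739e+00] F [-0.2  1.2 -1.9] open 0.28 t 8.15
boss [  6   4  30  30 603] [258.26699834 130.15422886] [531.51160269 184.81992186  72.        ]
ell [258.28491592 130.55774689] (28.56256866455078, 29.21896743774414) [531.99291685 184.84342443  72.        ]
tip (np.float64(258.47407407407405), np.float64(133.37037037037038)) 135 [533.6430114 185.047501   86.       ]
```

Call:
apply_moves:
  targets:
    - [[-1,0,-1.5,0,0,0,0],[-1,0.1,-4.6,0,0,0,0],[-1,0.1,-4.6,1,0,0,0],[-1,0.1,-4.6,4.5,0,0,0],[-1,0.1,-4.6,8.5,0,0,0],[-1,0.1,-4.6,10.8,0,0,0],[-1,0.1,-4.6,10.8,0,0,0],[-1,0.1,-4.6,10.8,0,0,0]]

```text
clock: 9.0
eef_pos: [530.6, 184.1, 153.6]
tcp_rot: [-3.141, 0.002, 1.573]
contact_force: [0.6, 0.4, -1.3]
opening: 0.281
```

Run:
```python
from h import *
go(529,184.3,135,1.57)
a=grab('scene');b=grab('top');g=grab('wrist')
A=cv2.resize(a['im'][80:180,255:355],(500,500),interpolation=2)
B=cv2.resize(g['im'][60:310,160:360],(300,375),interpolation=2)
o=np.zeros((500,800,3),np.uint8);o[:,:500]=A;o[:375,500:]=B
cv2.imwrite('pics/n.png',o[:,:,::-1])
```

```text
shift cm [ 0.03 -0.16  1.86] turn [-0.03  0.13  0.19] at [530.6 184.1 153.6] [-3.1410e+00  2.3000e-03  1.5734e+00] F [ 0.6  0.4 -1.3] open 0.281 t 9.0
```

View pics/n.png

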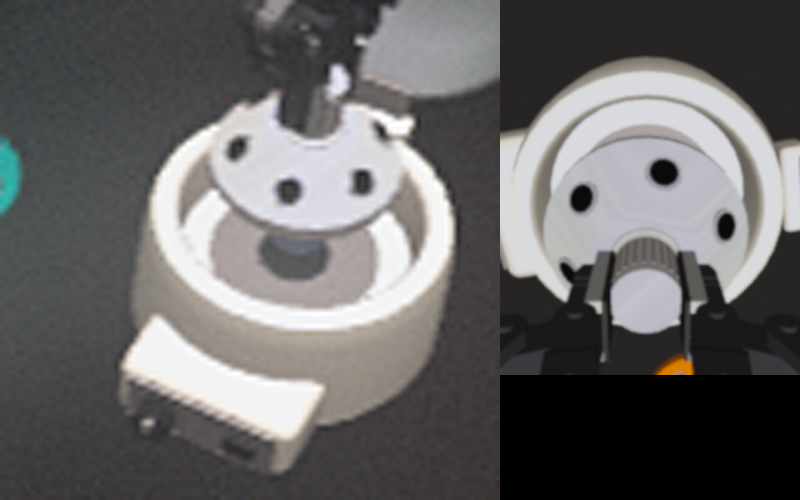

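Run:
```python
from h import *
a=grab('scene'); E=r.sense()['eef_pos']; c=np.array([E[0]+1.2,E[1],E[2]-40.8])
def cr(p): return (p-[255,80])*5
t=np.linspace(0,6.283,181)
rim=np.array([cr(proj(a,c+[48*np.cos(k),48*np.sin(k),10])) for k in t]);und=np.array([cr(proj(a,c+[48*np.cos(k),48*np.sin(k),0])) for k in t])
print('rotor pred cols',rim[:,0].min(),rim[:,0].max(),'low',und[:,1].max())
for X in((530,184),(534,184),(526,184),(530,180),(530,188)):
    print(X,'boss pred',cr(proj(a,(*X,70))).round(1))
    B=np.array([cr(proj(a,(X[0]+82*np.cos(k),X[1]+82*np.sin(k),86))) for k in t]); print('  rim cols',B[:,0].min().round(1),B[:,0].max().round(1),'rows',B[:,1].min().round(1),B[:,1].max().round(1))
```

```text
rotor pred cols 208.33381302015994 402.04593383451254 low 238.15491897806808
(530, 184) boss pred [286.5 225.5]
  rim cols 131.8 450.8 rows 91.8 327.7
(534, 184) boss pred [292.8 229.1]
  rim cols 138.0 457.5 rows 95.1 331.7
(526, 184) boss pred [280.2 221.9]
  rim cols 125.7 444.1 rows 88.5 323.8
(530, 180) boss pred [282.2 230. ]
  rim cols 127.2 446.7 rows 95.9 332.7
(530, 188) boss pred [290.8 221.1]
  rim cols 136.5 454.9 rows 87.8 322.8
```

The crop shows the rotor hanging concentric in the bowl: in the wrist view the rotor centre is at column 646 and the bowl centre at 647. The scene-view edges match predictions within 2 mm for a spindle at about (531.5,185). The rotor is at (531.8,184.1), so I'm making a small y trim and descending gently.

Call:
apply_moves:
  targets:
    - [[-1,0.06,0,0.5,0,0,0],[-1,0.06,0,1.0,0,0,0],[-1,0.06,0,1.5,0,0,0],[-1,0.06,0,1.9,0,0,0],[-1,0.06,0,2.1,0,0,0],[-1,0.06,0,2.3,0,0,0]]

```text
clock: 9.8
eef_pos: [530.9, 185.0, 131.6]
tcp_rot: [3.14, 0.001, 1.574]
contact_force: [-0.1, 0.1, -0.5]
opening: 0.283
```

Call:
apply_moves:
  targets:
    - [[-1,0,0,0.2,0,0,0],[-1,0,0,0.4,0,0,0],[-1,0,0,0.4,0,0,0]]

```text
clock: 10.1
eef_pos: [531.2, 185.0, 127.6]
tcp_rot: [3.139, 0.001, 1.574]
contact_force: [2.2, 0.0, -2.5]
opening: 0.28
```

Call:
apply_moves:
  targets:
    - [[-1,0,0.06,0.1,0,0,0],[-1,0,0.06,0.3,0,0,0],[-1,0,0.06,0.5,0,0,0],[-1,0,0.06,0.5,0,0,0]]

```text
clock: 10.5
eef_pos: [532.1, 185.1, 122.4]
tcp_rot: [3.139, 0.001, 1.574]
contact_force: [2.6, 0.2, -2.1]
opening: 0.28
```

Call:
apply_moves:
  targets:
    - [[-1,0,0.08,0.1,0,0,0],[-1,0,0.08,0.2,0,0,0],[-1,0,0.08,0.3,0,0,0],[-1,0,0.08,0.4,0,0,0],[-1,0,0.08,0.4,0,0,0]]

```text
clock: 11.0
eef_pos: [533.4, 185.2, 118.9]
tcp_rot: [3.138, 0.001, 1.574]
contact_force: [1.4, -0.8, 4.0]
opening: 0.279
```

Call:
apply_moves:
  targets:
    - [[-1,0,0.03,0.2,0,0,0],[-1,0,0.03,0.3,0,0,0],[-1,0,0.03,0.4,0,0,0],[-1,0,0.03,0.5,0,0,0]]

```text
clock: 11.4
eef_pos: [533.3, 185.1, 113.4]
tcp_rot: [3.138, 0.001, 1.573]
contact_force: [2.1, 0.2, -3.4]
opening: 0.283
```

Call:
apply_moves:
  targets:
    - [[-1,0,0.02,0.1,0,0,0],[-1,0,0.02,0.2,0,0,0],[-1,0,0.02,0.3,0,0,0],[-1,0,0.02,0.4,0,0,0]]

```text
clock: 11.8
eef_pos: [533.8, 185.1, 110.7]
tcp_rot: [3.138, 0.001, 1.574]
contact_force: [-6.2, -2.8, 24.5]
opening: 0.284
```

The rotor bottomed at TCP z 110.7 (predicted home 110.8). I'm relaxing the push.

Call:
apply_moves:
  targets:
    - [[-1,0,0,0,0,0,0],[-1,0,0,0,0,0,0]]

```text
clock: 12.0
eef_pos: [533.8, 185.1, 110.8]
tcp_rot: [3.138, 0.001, 1.574]
contact_force: [0.4, 0.2, 4.2]
opening: 0.282
```

```bash
python3 -c "
from h import *
go(533,185,111,1.5738)"
```

```text
shift cm [-0.01 -0.08 -0.02] turn [ 0.21  0.06 -0.01] at [533.8 185.1 110.8] [3.1379e+00 1.0000e-03 1.5736e+00] F [0.4 0.2 4.2] open 0.282 t 12.0
```

Call:
apply_moves:
  targets:
    - [[-1,0,0,-0.05,0,0,0],[-1,0,0,-0.08,0,0,0],[-1,0,0,-0.08,0,0,0]]

```text
clock: 12.3
eef_pos: [533.6, 185.1, 111.4]
tcp_rot: [3.138, 0.001, 1.574]
contact_force: [-0.1, -0.5, -1.0]
opening: 0.28
```

Call:
apply_moves:
  targets:
    - [[-1,0,0,-0.04,0,0,0],[-1,0,0,-0.07,0,0,0],[-1,0,0,-0.07,0,0,0]]

```text
clock: 12.6
eef_pos: [533.6, 185.1, 112.1]
tcp_rot: [3.138, 0.001, 1.573]
contact_force: [-0.2, 0.4, -1.3]
opening: 0.277
```

Call:
apply_moves:
  targets:
    - [[-1,0,0,-0.03,0,0,0],[-1,0,0,-0.05,0,0,0],[-1,0,0,-0.05,0,0,0]]

```text
clock: 12.9
eef_pos: [533.5, 185.1, 112.5]
tcp_rot: [3.139, 0.001, 1.574]
contact_force: [0.6, -0.3, -3.2]
opening: 0.281
```

Contact with the balls is starting at 1.7 mm, about the top of the free play allowed for.

Call:
apply_moves:
  targets:
    - [[-1,0,0,-0.03,0,0,0],[-1,0,0,-0.05,0,0,0],[-1,0,0,-0.05,0,0,0]]

```text
clock: 13.2
eef_pos: [533.4, 185.0, 112.7]
tcp_rot: [3.139, 0.001, 1.574]
contact_force: [0.2, -0.7, -6.1]
opening: 0.278
```

Call:
apply_moves:
  targets:
    - [[-1,0,0,-0.03,0,0,0],[-1,0,0,-0.06,0,0,0],[-1,0,0,-0.06,0,0,0]]

```text
clock: 13.5
eef_pos: [533.2, 184.9, 113.0]
tcp_rot: [3.139, 0.002, 1.574]
contact_force: [2.2, -0.4, -9.8]
opening: 0.278
```

Call:
apply_moves:
  targets:
    - [[-1,0,0,-0.04,0,0,0],[-1,0,0,-0.04,0,0,0],[-1,0,0,-0.04,0,0,0],[-1,0,0,-0.04,0,0,0],[-1,0,0,-0.04,0,0,0],[-1,0,0,-0.04,0,0,0],[-1,0,0,-0.04,0,0,0],[-1,0,0,-0.04,0,0,0]]

```text
clock: 14.3
eef_pos: [533.1, 184.8, 113.3]
tcp_rot: [3.14, 0.002, 1.574]
contact_force: [2.1, 0.6, -14.7]
opening: 0.279
```

Call:
apply_moves:
  targets:
    - [[-1,0,0,0,0,0,0],[-1,0,0,0,0,0,0],[-1,0,0,0,0,0,0],[-1,0,0,0,0,0,0]]

```text
clock: 14.7
eef_pos: [533.1, 184.8, 113.3]
tcp_rot: [3.14, 0.002, 1.574]
contact_force: [3.3, 0.2, -13.7]
opening: 0.28
```

Call:
apply_moves:
  targets:
    - [[-1,0,0,0.02,0,0,0],[-1,0,0,0.02,0,0,0],[-1,0,0,0.02,0,0,0],[-1,0,0,0.02,0,0,0]]

```text
clock: 15.1
eef_pos: [533.1, 184.8, 113.2]
tcp_rot: [3.139, 0.002, 1.574]
contact_force: [2.2, 0.3, -12.4]
opening: 0.277
```

Call:
apply_moves:
  targets:
    - [[-1,0,0,0,0,0,0],[-1,0,0,0,0,0,0],[-1,0,0,0,0,0,0],[-1,0,0,0,0,0,0],[-1,0,0,0,0,0,0],[-1,0,0,0,0,0,0],[-1,0,0,0,0,0,0],[-1,0,0,0,0,0,0]]

```text
clock: 15.9
eef_pos: [533.1, 184.9, 113.2]
tcp_rot: [3.139, 0.002, 1.574]
contact_force: [1.8, 0.2, -11.1]
opening: 0.274
```

Call:
apply_moves:
  targets:
    - [[-1,0,0,0,0,0,0],[-1,0,0,0,0,0,0],[-1,0,0,0,0,0,0],[-1,0,0,0,0,0,0],[-1,0,0,0,0,0,0],[-1,0,0,0,0,0,0]]

```text
clock: 16.5
eef_pos: [533.1, 184.8, 113.2]
tcp_rot: [3.139, 0.002, 1.574]
contact_force: [2.8, 0.5, -11.5]
opening: 0.283
```

Call:
apply_moves:
  targets:
    - [[-1,0,0,0.07,0,0,0],[-1,0,0,0.14,0,0,0],[-1,0,0,0.2,0,0,0],[-1,0,0,0.22,0,0,0],[-1,0,0,0.22,0,0,0]]

```text
clock: 17.0
eef_pos: [533.4, 185.0, 111.4]
tcp_rot: [3.139, 0.001, 1.574]
contact_force: [-0.1, 0.0, -0.5]
opening: 0.282
```

Call:
apply_moves:
  targets:
    - [[-1,0,0,0.03,0,0,0],[-1,0,0,0.06,0,0,0],[-1,0,0,0.07,0,0,0]]

```text
clock: 17.3
eef_pos: [533.5, 185.0, 110.8]
tcp_rot: [3.139, 0.001, 1.574]
contact_force: [0.4, 0.3, 1.5]
opening: 0.28
```

Reseated at z 110.8 with no slip. I'm opening partway and rising clear.

Call:
apply_moves:
  targets:
    - [[-0.2,0,0,0,0,0,0],[0,0,0,0,0,0,0],[0,0,0,0,0,0,0],[0,0,0,0,0,0,0],[0,0,0,0,0,0,0]]

```text
clock: 17.8
eef_pos: [533.5, 185.0, 110.8]
tcp_rot: [3.139, 0.001, 1.574]
contact_force: [0.1, -0.0, 0.7]
opening: 0.499
```

Call:
apply_moves:
  targets:
    - [[0,0,0,-0.5,0,0,0],[0,0,0,-1.5,0,0,0],[0,0,0,-3,0,0,0],[0,0,0,-6,0,0,0],[0,0,0,-10,0,0,0],[0,0,0,-14,0,0,0],[0,0,0,-15,0,0,0],[0,0,0,-15,0,0,0]]

```text
clock: 18.6
eef_pos: [534.2, 185.5, 263.4]
tcp_rot: [3.134, -0.0, 1.574]
contact_force: [0.6, 0.1, 0.2]
opening: 0.501
```

Run:
```python
from h import *
go(533,185,260,1.57)
a=grab('scene');g=grab('wrist')
t=np.linspace(0,6.283,361)
for z in(70,71.5,74,78):
    u=np.array([proj(a,(531.5+48*np.cos(k),185+48*np.sin(k),z+10)) for k in t]); print(z,'scene rim low row',u[:,1].max().round(2),'wrist knob top',proj(g,(533.4,185,z+62)).round(1))
A=cv2.resize(a['im'][80:180,255:355],(450,450),interpolation=2);B=cv2.resize(g['im'][40:290,160:360],(320,400),interpolation=2)
o=np.zeros((450,770,3),np.uint8);o[:,:450]=A;o[:400,450:]=B
cv2.imwrite('pics/p.png',o[:,:,::-1])
```

```text
shift cm [-0.05 -0.12  0.34] turn [ 0.42 -0.01  0.21] at [534.2 185.5 263.4] [ 3.1342e+00 -2.0000e-04  1.5736e+00] F [0.6 0.1 0.2] open 0.501 t 18.6
70 scene rim low row 136.64 wrist knob top [256.7 178.6]
71.5 scene rim low row 136.25 wrist knob top [256.7 179. ]
74 scene rim low row 135.59 wrist knob top [256.7 179.7]
78 scene rim low row 134.53 wrist knob top [256.6 180.8]
```

```bash
python3 -c "
from h import *
s=r.sense();print(s['clock'],s['eef_pos'],s['contact_force'],s['opening']);print(r.sign_off())"
```

```text
18.7 [532.51036723 184.9657356  260.16632116] [ 0.45743833 -1.15832495  0.10310893] 0.49754135085446255
the job is handed in; nothing more can be done
None
```

The bare aluminium six-place rotor is on the spindle and pressed fully home. It passed the pull test, and I released it and handed the job in at 18.7 s.

- **Seating:** The rotor bottomed with the tool at z 110.7 mm, against 110.8 mm predicted for fully home. The press briefly peaked at about 24 N on the seat, more than I intended, and I relaxed it at once.
- **Pull test:** From 13.5 to 16.5 s I held an upward pull that read 10 to 15 N at the wrist, about 9 to 13.5 N net of the rotor's weight. For the last 1.4 s it was about 10 to 11 N net. The balls held it and it did not come off.
- **Free play:** The balls began to hold at roughly 1.7 mm of upward play, just over the stated 1.6 mm. I put that down to give in the grip and arm.
- **Release:** I set the rotor back down to z 110.8 mm, so the grip had not slipped. The force was near zero when the fingers opened, and the arm now stands clear, about 150 mm above.

**What disagreed or was missed:**
- **Spindle position:** Before insertion the camera views differed by 6 to 11 mm, probably from lens distortion. A closer wrist picture and gentle force feedback during insertion settled it.
- **Final look:** My last picture could not be viewed because the 12-picture limit was reached. The seated state therefore rests on the height and force readings, and I made no last visual check of the other objects.

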